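Switch the relay tester on in order

TASK

Switch on the relay tester by pressing its loose push-switches down, in this order: first the yellow key, then the green, then the blue, each lightly and all the way, so that it stays down. Leave the red stop key up, do not pick up or push the switch boxes about, and leave everything else on the desk where it is.

Things in the scene. Friction and masses are not known exactly. Their poses are not given: they have to be found in the camera images.
- yellow_box: loose round grey switch box carrying the yellow key, 64 mm across, 0.35 kg, its collar 26 mm high; origin at the centre of its underside, z up
- yellow_top (a point): centre of the top of the yellow key, a flat round cap 36 mm across in the middle of its box; untouched it is 40 mm above the desk, 14 mm proud of the collar; moves with the key
- yellow_key (a joint): how far the yellow key is pushed down, m: 0 up, 0.009 fully down (top then 31 mm above the desk, still 5 mm proud of the collar). It slides straight down against a steady drag of about 2.5 N, no spring and no click, stays where it is pushed, and has a firm end; there the cap on it, held up by a spring, still gives way by up to 4.5 mm (4 N to begin, then 2 N per mm) and rises again when let go
- green_box: loose round grey switch box carrying the green key, 64 mm across, 0.35 kg, its collar 26 mm high; origin at the centre of its underside, z up
- green_top (a point): centre of the top of the green key, a flat round cap 36 mm across in the middle of its box; untouched it is 40 mm above the desk, 14 mm proud of the collar; moves with the key
- green_key (a joint): how far the green key is pushed down, m: 0 up, 0.009 fully down (top then 31 mm above the desk, still 5 mm proud of the collar). It slides straight down against a steady drag of about 2.5 N, no spring and no click, stays where it is pushed, and has a firm end; there the cap on it, held up by a spring, still gives way by up to 4.5 mm (4 N to begin, then 2 N per mm) and rises again when let go
- blue_box: loose round grey switch box carrying the blue key, 64 mm across, 0.35 kg, its collar 26 mm high; origin at the centre of its underside, z up
- blue_top (a point): centre of the top of the blue key, a flat round cap 36 mm across in the middle of its box; untouched it is 40 mm above the desk, 14 mm proud of the collar; moves with the key
- blue_key (a joint): how far the blue key is pushed down, m: 0 up, 0.009 fully down (top then 31 mm above the desk, still 5 mm proud of the collar). It slides straight down against a steady drag of about 2.5 N, no spring and no click, stays where it is pushed, and has a firm end; there the cap on it, held up by a spring, still gives way by up to 4.5 mm (4 N to begin, then 2 N per mm) and rises again when let go
- red_box: loose round grey switch box carrying the red key, 64 mm across, 0.35 kg, its collar 26 mm high; origin at the centre of its underside, z up
- red_top (a point): centre of the top of the red key, a flat round cap 36 mm across in the middle of its box; untouched it is 40 mm above the desk, 14 mm proud of the collar; moves with the key
- red_key (a joint): how far the red key is pushed down, m: 0 up, 0.009 fully down (top then 31 mm above the desk, still 5 mm proud of the collar). It slides straight down against a steady drag of about 2.5 N, no spring and no click, stays where it is pushed, and has a firm end; there the cap on it, held up by a spring, still gives way by up to 4.5 mm (4 N to begin, then 2 N per mm) and rises again when let go
- flux_tub: blue tub with cyan screw lid, 49 mm across and 48 mm tall, standing; bystander; origin at the centre of its underside
- side_cutters: side cutters with red handles, 79 x 111 x 12 mm, lying; bystander; origin at the centre of its underside
- screwdriver_teal: screwdriver with teal handle, 57 x 135 x 20 mm, lying; bystander; origin at the centre of its underside
- eraser: blue and white eraser, 34 x 44 x 12 mm; bystander; origin at the centre of its underside
- usb_stick: black USB stick, 42 x 47 x 9 mm, lying; bystander; origin at the centre of its underside
- multimeter: red multimeter on its back, 158 x 115 x 48 mm; bystander; origin at the centre of its underside
- circuit_board: green relay board, 63 x 77 x 15 mm, fixed on the desk; bystander; origin at the centre of its underside
Mind the look-alikes: they are no part of the job. What is shaped like the blue_box but purple is not meant.

How it is judged (in metres and radians):
On the way, in this order (a step that is already met when the one before it is completed fails the run):
1. the yellow key is pressed down (value of joint yellow_key above 0.006 m), for 0.2 s.
2. the green key is pressed down (value of joint each of yellow_key, green_key above 0.006 m), for 0.2 s.
3. the blue key is pressed down (all of step 2 and value of joint blue_key above 0.006 m), for 0.2 s.
At the end, for the whole second after the job is handed in: The yellow, green and blue keys are down (at least 6 of their 9 mm), the red key is up (less than 3 mm in), and the switch boxes and bystanders stand at rest within 20 mm of where they began (all of step 3 and value of joint red_key below 0.003 m and distance of each of yellow_box, green_box, blue_box, red_box, flux_tub, side_cutters, screwdriver_teal, eraser, usb_stick, multimeter from where it was at the start of the episode below 0.02 m and angle between each of yellow_box, green_box, blue_box, red_box's own z axis and vertical below 0.1 rad and linear speed of each of yellow_box, green_box, blue_box, red_box below 0.02 m/s); the robot touches nothing.
It fails at once if a key is pushed in out of order: green before yellow is down, or blue before green is down ((value of joint green_key above 0.003 m and value of joint yellow_key below 0.006 m) or (value of joint blue_key above 0.003 m and value of joint green_key below 0.006 m)).
It fails at once if the red key is pushed in (value of joint red_key above 0.003 m).
It fails at once if a switch box is pressed harder than 20 N (contact force between any of the fingers, the arm and yellow_box above 20 N or contact force between any of the fingers, the arm and green_box above 20 N or contact force between any of the fingers, the arm and blue_box above 20 N or contact force between any of the fingers, the arm and red_box above 20 N).
It fails at once if a switch box is lifted more than 8 mm, tipped, or shifted more than 20 mm (height (world z) of any of yellow_box, green_box, blue_box, red_box above 0.008 m or angle between any of yellow_box, green_box, blue_box, red_box's own z axis and vertical above 0.25 rad or distance of any of yellow_box, green_box, blue_box, red_box from where it was at the start of the episode above 0.02 m).
It fails at once if a bystander is shifted or lifted more than 20 mm (distance of any of flux_tub, side_cutters, screwdriver_teal, eraser, usb_stick, multimeter from where it was at the start of the episode above 0.02 m).
It also fails if it takes over 48 s, if anything falls off the work surface, if the arm or the gripper's body presses on something with over 40 N, if the wrist force passes 120 N, or if a joint passes its speed limit or range.

ROBOT

A 6-joint arm with a two-finger parallel gripper is mounted at the origin on a cart in front of the work surface, level with it; the furniture and walls round the work are solid. World frame = base frame: x ahead of the robot, y to its left, z up, the work surface at z = 0. Lengths are in mm, angles in rad, forces in N, time in s.
With the tool pointing down it reaches from about 300 to 850 mm from the base axis. Payload 4.2 kg.
Tool frame: the origin (TCP) lies at the very end of the fingers, on their centre line; the grasp point (between the pads) lies 19 mm behind it; z points along the fingers, y is the line along which they close (so a half turn about z gives the same grasp; the last joint's range is limited). The gripper opens to 91 mm and grips with 3 to 60 N. Pads are 32 mm wide; open, the fingers measure 118 mm over their backs; the gripper's body (76 mm by 178 mm) begins 60 mm behind the grasp point.
Start: joints at [-1.366, 0.32, 1.565, -0, 1.257, -0.02], TCP at [128.176, -560.548, 213.976] pointing down, gripper open.
Joint ranges: [-3.11, 3.11], [-0.84, 2.01], [0.21, 2.61], [-1.34, 4.49], [0.05, 2.63], [-2.56, 2.56]. Speed limits (rad/s): [2.57, 2.57, 3.14, 3.14, 3.14, 3.14].

INTERFACE

Orientations are given as a unit quaternion [x, y, z, w].
In Python, from cell import status, snapshot, calibration, order gives the robot as it stands.
- The arm moves only by the tool drive_tool, never from a script. Its argument "targets" is text: rows parted by semicolons, each of 5 numbers parted by spaces: the closure, from 0 (fully open) to 1 (shut), then the shift along the tool's x, y, z in units of 25 mm (1.0 is 25 mm), then the turn about the tool's z in units of 5 degrees (1.0 is 5 degrees). A call has 1 to 12 rows; each row is the pose to reach, as a shift and turn from the pose commanded when the call began, along the tool's axes at that moment; what a row does not reach only later rows make up. A row lasts 1/8 s, in which the tool goes at most 62.5 mm and 10.7 degrees, less where a joint would pass 70% of its speed; a pose out of reach is approached as far as the arm can. A call with a gripper value outside its range is refused whole. The fingers move at their own pace and stop on an object; the grip force is fixed at half the most. Time passes only in rows, so rows that repeat a pose let the fingers close. It gives the time, the measured TCP pose, the force, the opening and the grip force at its end, in the units of the state.
- status.observe(): the state, without advancing time (a new reading comes with each control period).
- snapshot(name): name is "side" or "top" or "wrist"; returns (picture, depth): 480x640x3 uint8, blue, green, red; 480x640 float32, mm along the optical axis (not along the pixel's ray), 0 where there is no reading.
- calibration(name): a dict with "fx", "fy", "cx", "cy" (pixels), "R" (3x3) and "t" (3): a world point X has camera coordinates R X + t; the wrist camera has in their place "mount" (4x4, takes a point from camera to tool coordinates, whose origin is the TCP and whose axes are the flange's). Camera axes: x right, y down, z forward; pixel columns grow to the right and rows downward; lengths in mm; the calibration is good to about 2 mm. A picture is of the moment at which its call begins: read the wrist's pose just before it. calibration takes no time and is no camera call.
- order.hand_in(): hands the job in; it is judged then, once.
The state is a dict: "time": time; "q": joint angles; "qvel": joint speeds; "joint_torque": joint torques, N m; "ee_pos": TCP position; "tool_rot": TCP orientation; "contact_force": force on the tool from outside, world axes, zero at the start; "ft_torque": the same for the moment, N m; "grip_width": finger opening in mm; "grip_force": force on a finger pad.
Only numpy, scipy, OpenCV 4.12 (cv2) and the standard library are available. Lean on these libraries where they do the work, as an engineer would, in place of code of your own. Each camera call takes 0.05 s, during which the arm holds its last target. There are 200 camera calls.

## Working session

There is one attempt and no reset: what is moved stays moved. The work goes in short steps, Python scripts to look and compute and a tool call to move; the robot and the scene stay as the last step left them, time stands still between calls to the robot, and variables do not carry over. Pictures are saved under pics/ and viewed, at most 10 in all, crops included, and the job is handed in when it is done.

Besides the shell and the picture viewer there is one more tool, called after "Request:" as name(argument=value, ...), one argument or row to a line, values as JSON. drive_tool: Moves the arm, as the interface text tells. Its arguments: {"type":"object","properties":{"targets":{"type":"string"}},"required":["targets"]}

```bash
mkdir -p pics; python3 - <<'E'
from cell import status, snapshot, calibration
import cv2, numpy as np
for n in ("top","side"):
    p,d=snapshot(n); cv2.imwrite(f"pics/{n}0.png",p); np.save(f"pics/{n}0.npy",d)
    c=calibration(n); print(n,c)
s=status.observe(); print(s["time"],s["ee_pos"],s["tool_rot"],s["contact_force"])
E
```

```text
top {'fx': 482.4269194651415, 'fy': 482.4269194651415, 'cx': 316.0244591826606, 'cy': 233.1871089789811, 'R': array([[-0.02530114, -0.9995934 , -0.01314901],
       [-0.99048161,  0.02684637, -0.13500165],
       [ 0.13529976,  0.00960815, -0.99075812]]), 't': array([  3.01444082, 575.67295581, 953.81232039])}
side {'fx': 534.6421977971769, 'fy': 534.6421977971769, 'cx': 322.6237843008184, 'cy': 248.85213224513825, 'R': array([[-0.98684893, -0.16094012, -0.01508216],
       [-0.06501123,  0.48058933, -0.87453269],
       [ 0.14799572, -0.86205114, -0.48473198]]), 't': array([ 560.72501795,   67.43445774, 1135.90197379])}
0.1 [ 128.07488006 -560.11447875  213.23462875] [ 9.93689342e-01  1.12164680e-01 -8.90009726e-05 -7.53756102e-04] [-0.93982603 -0.18233328 -0.43421513]
```

View pics/top0.png

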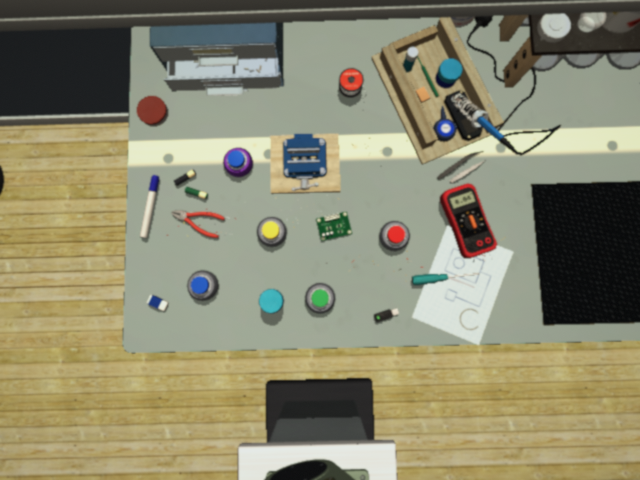

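The top view shows yellow at (271,231), green (319,298), blue in a grey box (202,286) and red (395,236). Things that could be mistaken for them are the blue cap in a purple box (238,161), the cyan tub (271,300), the blue pot in the tray (446,129) and the red jar (350,82). I take the grey-boxed ones. Next I'll measure them and check them in one crop.

```bash
cat > h.py <<'E'
import numpy as np, cv2
from cell import calibration
def ray(c,u,v,z):
    R,t=np.array(c["R"]),np.array(c["t"]); o=-R.T@t
    d=R.T@np.array([(u-c["cx"])/c["fx"],(v-c["cy"])/c["fy"],1]); return o+d*(z-o[2])/d[2]
def proj(c,X):
    p=np.array(c["R"])@X+c["t"]; return np.array([c["fx"]*p[0]/p[2]+c["cx"],c["fy"]*p[1]/p[2]+c["cy"]])
HUE=dict(yellow=(22,38),green=(45,80),blue=(100,122),red=(174,6))
def blob(p,name,uv,r):
    h,s,v=cv2.split(cv2.cvtColor(p,cv2.COLOR_BGR2HSV)); a,b=HUE[name]
    m=((h>=a)&(h<=b) if a<b else (h>=a)|(h<=b))&(s>120)&(v>60)
    k=np.zeros(m.shape,np.uint8); cv2.circle(k,tuple(int(round(x)) for x in uv),r,1,-1)
    n,l,st,ce=cv2.connectedComponentsWithStats(m.astype(np.uint8)*k)
    if n<2: return None
    i=1+np.argmax(st[1:,4]); return ce[i],st[i]
E
python3 - <<'E'
from h import *
ct,cs=calibration("top"),calibration("side")
t,s=cv2.imread("pics/top0.png"),cv2.imread("pics/side0.png")
d=np.load("pics/top0.npy")
for n,uv in dict(yellow=(271,231),green=(319,298),blue=(202,286),red=(395,236)).items():
    c,st=blob(t,n,uv,17); X=ray(ct,*c,40)
    z=d[int(c[1]),int(c[0])]; Xc=np.array([(c[0]-ct["cx"])/ct["fx"]*z,(c[1]-ct["cy"])/ct["fy"]*z,z]); Xd=ct["R"].T@(Xc-ct["t"])
    q=proj(cs,X); b=blob(s,n,q,22)
    print(n,c.round(1),st[2:],"top",X.round(1),"depth",Xd.round(1),"side",b and (b[0].round(1),b[1][2:],ray(cs,*b[0],40).round(1)),q.round(1))
a=cv2.resize(t[130:330,130:430],(780,520),interpolation=cv2.INTER_CUBIC); cv2.imwrite("pics/crop.png",a)
E
```

```text
yellow [270.2 230. ] [ 17  17 230] top [584.6  82.2  40. ] depth [584.8  82.3  38.6] side (array([307.6, 267.8]), array([ 16,  14, 159], dtype=int32), array([584.3,  94.1,  40. ])) [308.4 264.9]
green [319.7 297.8] [ 16  17 206] top [443.5 -16.1  40. ] depth [443.5 -16.1  39.9] side (array([377.8, 250.4]), array([ 15,  12, 146], dtype=int32), array([443.9,  -0.5,  40. ])) [378.5 247. ]
blue [199.1 284.8] [ 17  17 235] top [475.9 228.2  40. ] depth [475.8 227.5  42.8] side (array([350.9, 312.9]), array([ 19,  15, 245], dtype=int32), array([475.8, 240.8,  40. ])) [351.6 308.9]
red [395.9 234. ] [ 17  17 240] top [ 569.3 -175.8   40. ] depth [ 569.1 -175.6   41.3] side (array([331.8, 201.9]), array([ 42,  15, 400], dtype=int32), array([ 583.4, -247.2,   40. ])) [333.2 213.6]
```

View pics/crop.png

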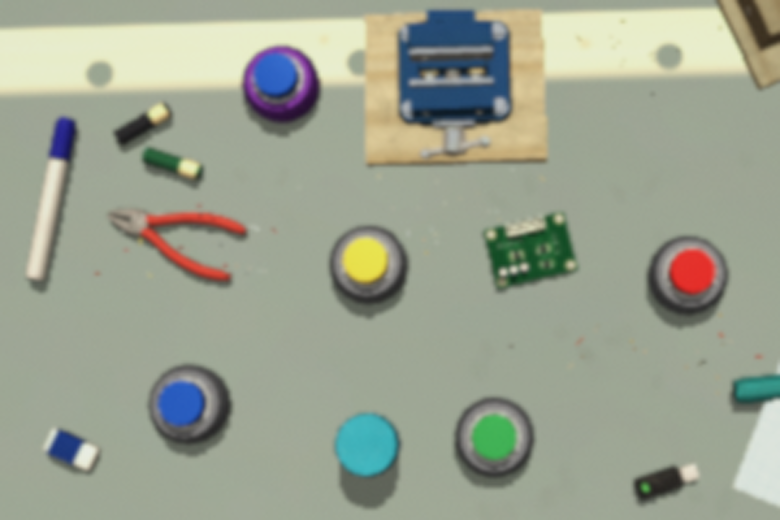

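View pics/side0.png

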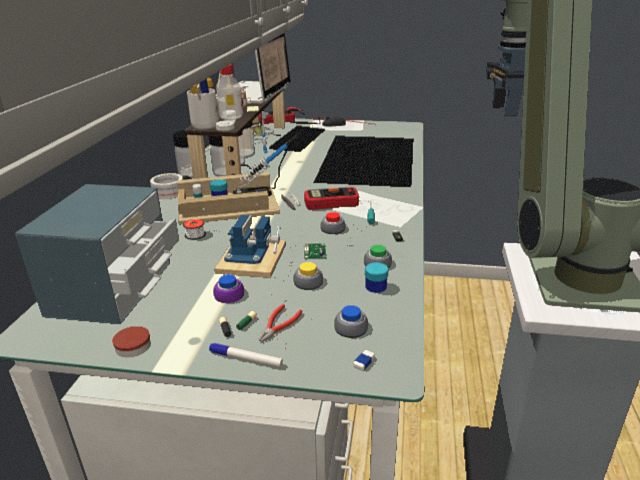

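The crop confirms the choice: yellow, green and blue each sit in a grey box, and the look-alike has a purple collar at top (238,161). Top-view heights read 38.6–42.8 mm against the expected 40. The side view agrees, except that its centroids are biased by the cap walls. Now I'll travel above yellow with the fingers shut.

Request:
drive_tool(
  targets="1 23.5 -21 2 0; 1 23.5 -21 2 0; 1 23.5 -21 2 0; 1 23.5 -21 2 0; 1 23.5 -21 2 0; 1 23.5 -21 2 0; 1 23.5 -21 2 0; 1 23.5 -21 2 0; 1 23.5 -21 2 0; 1 23.5 -21 2 0; 1 23.5 -21 2 0; 1 23.5 -21 2 0",
)

```text
time: 1.6
ee_pos: [561.8, 51.9, 166.0]
tool_rot: [0.994, 0.112, -0.0, 0.0]
contact_force: [0.2, -0.8, -0.4]
grip_width: 0.6
grip_force: 0.0
```

```bash
cat > go.py <<'E'
from h import *
from cell import status
from scipy.spatial.transform import Rotation as Rn
def units(X):
    s=status.observe(); R=Rn.from_quat(s["tool_rot"]).as_matrix()
    return (R.T@(np.array(X)-s["ee_pos"])/25).round(3)
def show(X):
    s=status.observe(); print("t",round(s["time"],2),"ee",np.round(s["ee_pos"],1),"q",np.round(s["q"],2),"rot",np.round(s["tool_rot"],3),"F",np.round(s["contact_force"],1),"w",round(s["grip_width"],1),"units to",X,units(X))
E
python3 -c "
from go import *
show([584.6,82.2,60]); print(calibration('wrist'))"
```

```text
t 1.6 ee [561.8  51.9 166. ] q [ 0.07  0.34  1.66 -0.    1.14  1.42] rot [ 0.994  0.112 -0.     0.   ] F [ 0.2 -0.8 -0.4] w 0.6 units to [584.6, 82.2, 60] [ 1.161 -0.978  4.238]
{'fx': 411.07268606532324, 'fy': 411.07268606532324, 'cx': 326.181583835695, 'cy': 236.05731054528022, 'mount': array([[ 6.47052637e-04, -9.63218266e-01, -2.68719471e-01,
         7.63281734e+01],
       [ 9.99999770e-01,  6.78319240e-04, -2.35077627e-05,
        -2.57963686e-03],
       [ 2.04920694e-04, -2.68719394e-01,  9.63218483e-01,
        -1.69790842e+02],
       [ 0.00000000e+00,  0.00000000e+00,  0.00000000e+00,
         1.00000000e+00]])}
```

```bash
cat >> go.py <<'E'
from cell import snapshot
def wrist(name,guess,file=None,ztop=40):
    s=status.observe(); p,d=snapshot("wrist"); c=calibration("wrist"); M=np.array(c["mount"])
    T=np.eye(4); T[:3,:3]=Rn.from_quat(s["tool_rot"]).as_matrix(); T[:3,3]=s["ee_pos"]
    W=np.linalg.inv(T@M); c["R"]=W[:3,:3]; c["t"]=W[:3,3]
    q=proj(c,np.array(guess)); b=blob(p,name,q,70)
    if file: cv2.imwrite(file,p)
    if b is None: print("no blob",q); return
    u=b[0]; print(name,"expected px",q.round(),"found",u.round(1),b[1][2:],"at ztop",ray(c,*u,ztop).round(1))
    z=float(np.median(d[int(u[1])-3:int(u[1])+4,int(u[0])-3:int(u[0])+4]))
    print(" depth pt",(c["R"].T@(np.array([(u[0]-c["cx"])/c["fx"]*z,(u[1]-c["cy"])/c["fy"]*z,z])-c["t"])).round(1))
E
python3 -c "
from go import *
wrist('yellow',[584.6,82.2,40],'pics/w1.png'); show([584.6,82.2,60])"
```

```text
yellow expected px [292. 189.] found [291.3 185.6] [  49   50 1885] at ztop [587.   83.5  40. ]
 depth pt [586.9  83.5  39.3]
t 1.65 ee [566.3  58.1 165.2] q [0.08 0.34 1.66 0.01 1.14 1.42] rot [ 0.994  0.114  0.002 -0.002] F [5.9 4.9 1.1] w 0.4 units to [584.6, 82.2, 60] [ 0.907 -0.755  4.218]
```

View pics/w1.png

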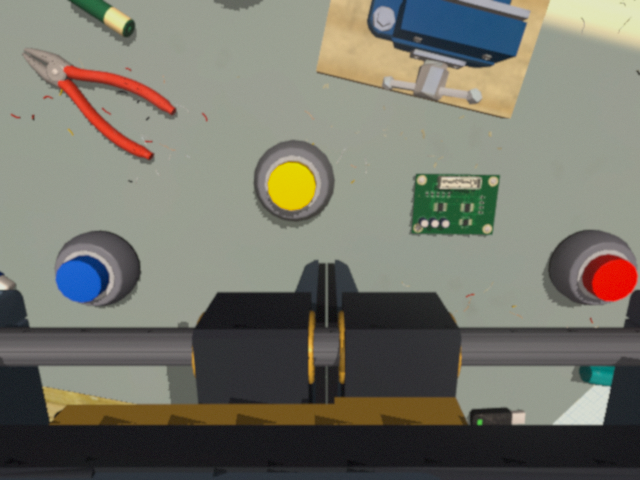

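The wrist view shows the yellow cap at (291,186), within 3 mm of the top-view fix, with the shut fingers below it. I'll let the arm settle before the next shift.

Request:
drive_tool(
  targets="1 0 0 0 0; 1 0 0 0 0; 1 0 0 0 0",
)

```text
time: 2.02
ee_pos: [560.4, 48.8, 166.7]
tool_rot: [0.994, 0.111, -0.0, 0.0]
contact_force: [-0.1, -0.3, 0.3]
grip_width: 0.4
grip_force: 0.0
```

```bash
python3 -c "
from go import *
wrist('yellow',[586,83,40]); show([586,83,50])"
```

```text
yellow expected px [288. 184.] found [287.4 182.6] [  48   50 1890] at ztop [587.   83.5  40. ]
 depth pt [586.9  83.6  39.2]
t 2.08 ee [560.5  48.8 166.8] q [ 0.07  0.33  1.67 -0.    1.14  1.41] rot [0.994 0.111 0.    0.   ] F [-1.3  0.1  1.1] w 0.2 units to [586, 83, 50] [ 1.297 -1.109  4.67 ]
```

Request:
drive_tool(
  targets="1 1.33 -1.12 1 0; 1 1.33 -1.12 2 0; 1 1.33 -1.12 3 0; 1 1.33 -1.12 4 0; 1 1.33 -1.12 4.5 0; 1 1.33 -1.12 4.6 0; 1 1.33 -1.12 4.6 0; 1 1.33 -1.12 4.6 0",
)

```text
time: 3.08
ee_pos: [587.9, 84.8, 52.4]
tool_rot: [0.994, 0.112, 0.001, 0.0]
contact_force: [-0.0, 0.3, 1.1]
grip_width: 0.1
grip_force: 0.0
```

```bash
python3 -c "
from go import *
show([587,83.5,28.5])"
```

```text
t 3.08 ee [587.9  84.8  52.4] q [ 0.12  0.49  1.74 -0.    0.91  1.47] rot [0.994 0.112 0.001 0.   ] F [-0.   0.3  1.1] w 0.1 units to [587, 83.5, 28.5] [-0.049  0.041  0.957]
```

Request:
drive_tool(
  targets="1 -0.04 0.04 0.3 0; 1 -0.04 0.04 0.45 0; 1 -0.04 0.04 0.55 0; 1 -0.04 0.04 0.65 0; 1 -0.04 0.04 0.75 0; 1 -0.04 0.04 0.82 0; 1 -0.04 0.04 0.88 0; 1 -0.04 0.04 0.92 0; 1 -0.04 0.04 0.92 0; 1 -0.04 0.04 0.92 0",
)

```text
time: 4.32
ee_pos: [586.2, 83.4, 29.1]
tool_rot: [0.994, 0.112, -0.0, 0.0]
contact_force: [-2.8, -1.7, 7.3]
grip_width: 0.5
grip_force: 3.8
```

Force is 7.3 N at z = 29.1 mm, so yellow is past its end stop, into the spring. I'll lift and go towards green.

Request:
drive_tool(
  targets="1 0 0 -0.4 0; 1 0 0 -1.5 0; 1 0 0 -3.5 0; 1 -1.5 0.5 -5 0; 1 -3.5 1.1 -5.4 0; 1 -5.5 1.8 -5.4 0; 1 -7.3 2.4 -5.4 0; 1 -8 2.6 -5.4 0; 1 -8 2.6 -5.4 0; 1 -8 2.6 -5.4 0; 1 -8 2.6 -5.4 0; 1 -8 2.6 -5.4 0",
)

```text
time: 5.82
ee_pos: [406.7, -24.0, 163.2]
tool_rot: [0.994, 0.113, -0.0, -0.0]
contact_force: [-0.4, 0.2, -0.3]
grip_width: 0.6
grip_force: 0.0
```

```bash
python3 - <<'E'
from go import *
wrist('green',[445,-15,40],'pics/w2.png'); show([445.5,-15,52])
p,_=snapshot("top"); c,st=blob(p,"yellow",(270,230),17); print("yellow top",c,ray(calibration("top"),*c,31))
p,_=snapshot("side"); cv2.imwrite("pics/s2.png",p[230:350,260:430])
E
```

```text
green expected px [326. 175.] found [325.6 175.4] [  48   49 1842] at ztop [444.9 -14.8  40. ]
 depth pt [444.9 -14.8  39.6]
t 5.88 ee [406.5 -24.1 163.2] q [-0.09  0.1   2.   -0.    1.05  1.26] rot [ 0.994  0.112 -0.    -0.   ] F [-0.5  0.7  0.1] w 0.4 units to [445.5, -15, 52] [ 1.602 -0.005  4.449]
yellow top [270.56666667 230.39047619] [585.08249423  82.35190653  31.        ]
```

View pics/w2.png

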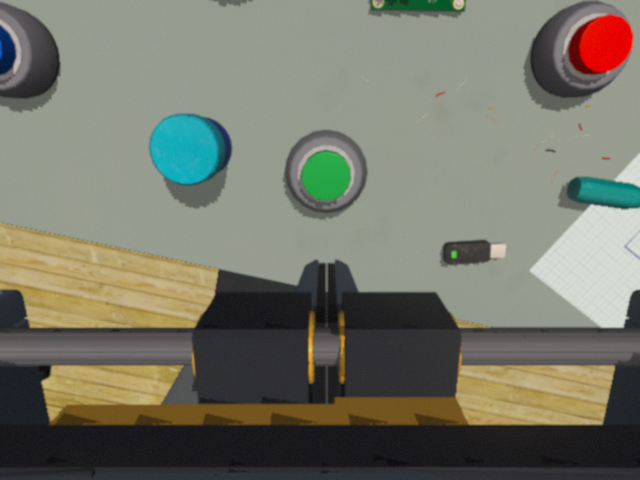

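The green cap is at (326,175), straight ahead of the fingers, with the tub at (190,149), well clear. Going down on green.

Request:
drive_tool(
  targets="1 0.8 0 1 0; 1 1.58 0 2 0; 1 1.58 0 3 0; 1 1.58 0 4 0; 1 1.58 0 4.3 0; 1 1.58 0 4.4 0; 1 1.58 0 4.4 0; 1 1.58 0 4.4 0",
)

```text
time: 6.98
ee_pos: [445.2, -15.6, 54.2]
tool_rot: [0.994, 0.112, 0.001, 0.0]
contact_force: [-1.4, 0.2, 0.3]
grip_width: 0.3
grip_force: 0.0
```

```bash
python3 -c "
from go import *
show([445,-14.9,29])
p,d=snapshot('top'); c=calibration('top'); u=(270.5,230.4); z=float(np.median(d[227:234,267:274]))
print('yellow depth pt',(c['R'].T@(np.array([(u[0]-c['cx'])/c['fx']*z,(u[1]-c['cy'])/c['fy']*z,z])-c['t'])).round(1))"
```

```text
t 6.97 ee [445.2 -15.6  54.2] q [-0.06  0.3   2.08 -0.    0.77  1.29] rot [0.994 0.112 0.001 0.   ] F [-1.4  0.2  0.3] w 0.3 units to [445, -14.9, 29] [-0.002 -0.031  1.009]
yellow depth pt [585.1  82.5  30.8]
```

Yellow now reads 30.8 mm high, so it is down. Pressing green.

Request:
drive_tool(
  targets="1 0 -0.03 0.35 0; 1 0 -0.03 0.5 0; 1 0 -0.03 0.6 0; 1 0 -0.03 0.7 0; 1 0 -0.03 0.8 0; 1 0 -0.03 0.88 0; 1 0 -0.03 0.95 0; 1 0 -0.03 1 0; 1 0 -0.03 1 0; 1 0 -0.03 1 0",
)

```text
time: 8.28
ee_pos: [444.0, -14.8, 28.8]
tool_rot: [0.994, 0.112, -0.0, -0.0]
contact_force: [-3.7, 0.7, 7.5]
grip_width: 0.4
grip_force: 4.0
```

Green took 7.5 N at z = 28.8 mm, so it is also past its end stop. Lifting and going to blue.

Request:
drive_tool(
  targets="1 0 0 -0.4 0; 1 0 0 -1.5 0; 1 0 0 -3.5 0; 1 0.4 -1.5 -5 0; 1 0.8 -3.5 -5.4 0; 1 1.2 -5.5 -5.4 0; 1 1.6 -7.5 -5.4 0; 1 1.9 -9.2 -5.4 0; 1 1.9 -9.2 -5.4 0; 1 1.9 -9.2 -5.4 0; 1 1.9 -9.2 -5.4 0; 1 1.9 -9.2 -5.4 0",
)

```text
time: 9.78
ee_pos: [439.6, 219.0, 163.5]
tool_rot: [0.994, 0.111, 0.0, 0.0]
contact_force: [-0.9, 0.6, -0.2]
grip_width: 0.5
grip_force: 0.0
```

```bash
python3 - <<'E'
from go import *
wrist('blue',[477.4,229.5,40],'pics/w3.png'); show([477.4,229.5,54])
p,d=snapshot('top'); c=calibration('top')
for n,g in dict(yellow=(270,230),green=(319,298)).items():
    u,_=blob(p,n,g,17); i,j=u.astype(int); z=float(np.median(d[j-3:j+4,i-3:i+4]))
    print(n,(c['R'].T@(np.array([(u[0]-c['cx'])/c['fx']*z,(u[1]-c['cy'])/c['fy']*z,z])-c['t'])).round(1))
E
```

```text
blue expected px [324. 176.] found [322.9 175.3] [  49   50 1861] at ztop [477.5 230.   40. ]
 depth pt [477.4 230.   39.2]
t 9.82 ee [439.6 219.1 163.5] q [ 0.44  0.23  1.83 -0.    1.08  1.79] rot [0.994 0.111 0.    0.   ] F [-0.2  0.5  0.1] w 0.6 units to [477.4, 229.5, 54] [ 1.567 -0.07   4.38 ]
yellow [584.9  82.3  31.2]
green [443.8 -16.   31.4]
```

View pics/w3.png

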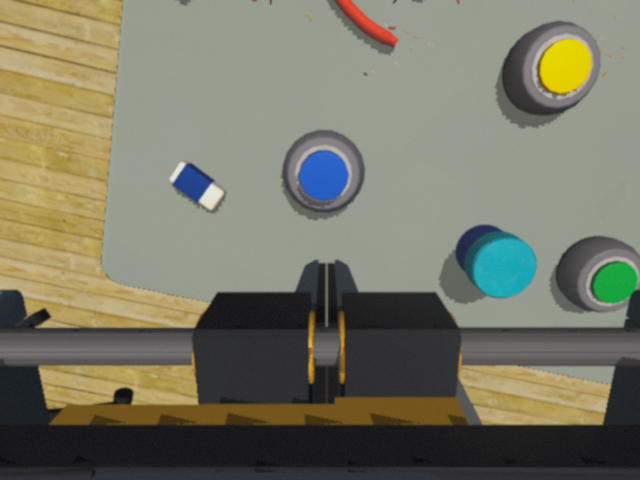

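The blue cap in its grey box is at (323,175), with the eraser and tub clear of it. Yellow and green both read about 31 mm, so both are down.

Request:
drive_tool(
  targets="1 0.8 -0.05 1 0; 1 1.58 -0.09 2 0; 1 1.58 -0.09 3 0; 1 1.58 -0.09 4 0; 1 1.58 -0.09 4.3 0; 1 1.58 -0.09 4.4 0; 1 1.58 -0.09 4.4 0; 1 1.58 -0.09 4.4 0",
)

```text
time: 10.88
ee_pos: [478.0, 231.2, 54.3]
tool_rot: [0.994, 0.112, 0.001, -0.0]
contact_force: [0.0, 0.2, -0.0]
grip_width: 0.4
grip_force: 0.0
```

```bash
python3 -c "
from go import *
show([477.5,229.9,29])"
```

```text
t 10.88 ee [478.  231.2  54.3] q [ 0.43  0.41  1.89 -0.    0.85  1.78] rot [ 0.994  0.112  0.001 -0.   ] F [ 0.   0.2 -0. ] w 0.4 units to [477.5, 229.9, 29] [-0.031  0.046  1.012]
```

Request:
drive_tool(
  targets="1 -0.02 0.03 0.35 0; 1 -0.02 0.03 0.5 0; 1 -0.02 0.03 0.6 0; 1 -0.02 0.03 0.7 0; 1 -0.02 0.03 0.8 0; 1 -0.02 0.03 0.88 0; 1 -0.02 0.03 0.95 0; 1 -0.02 0.03 1 0; 1 -0.02 0.03 1 0; 1 -0.02 0.03 1 0",
)

```text
time: 12.12
ee_pos: [476.7, 229.9, 28.9]
tool_rot: [0.994, 0.112, -0.0, 0.0]
contact_force: [-3.4, -2.3, 7.2]
grip_width: 0.4
grip_force: 3.9
```

Request:
drive_tool(
  targets="1 0 0 -0.4 0; 1 0 0 -1.5 0; 1 0 0 -3.5 0; 1 -1 0 -5 0; 1 -1.6 0 -5.4 0; 1 -1.6 0 -5.4 0; 1 -1.6 0 -5.4 0; 1 -1.6 0 -5.4 0",
)

```text
time: 13.12
ee_pos: [438.1, 221.1, 162.1]
tool_rot: [0.994, 0.112, -0.001, 0.0]
contact_force: [-0.4, 0.7, -0.1]
grip_width: 0.2
grip_force: 0.0
```

```bash
python3 - <<'E'
from go import *
wrist('blue',[477.4,229.5,31],None,31)
p,d=snapshot('top'); c=calibration('top'); cv2.imwrite("pics/top9.png",p)
for n,g in dict(yellow=(270,230),green=(319,298),blue=(199,285),red=(395,235)).items():
    b=blob(p,n,g,17)
    if b is None: print(n,"hidden"); continue
    u=b[0]; i,j=u.astype(int); z=float(np.median(d[j-3:j+4,i-3:i+4]))
    print(n,(c['R'].T@(np.array([(u[0]-c['cx'])/c['fx']*z,(u[1]-c['cy'])/c['fy']*z,z])-c['t'])).round(1))
show([0,0,0])
E
```

```text
blue expected px [327. 173.] found [326.3 172.4] [  47   48 1751] at ztop [477.4 230.   31. ]
 depth pt [477.2 229.9  29.7]
yellow [584.9  82.3  31.1]
green [443.8 -16.   30.8]
blue [469.8 234.7  31.3]
red [ 569.2 -175.8   40.1]
t 13.22 ee [438.2 221.1 162.4] q [ 0.44  0.23  1.83 -0.    1.08  1.79] rot [ 0.994  0.112 -0.001  0.   ] F [ 1.  -0.2  0.7] w 0.6 units to [0, 0, 0] [-19.047   4.716   6.53 ]
```

View pics/top9.png

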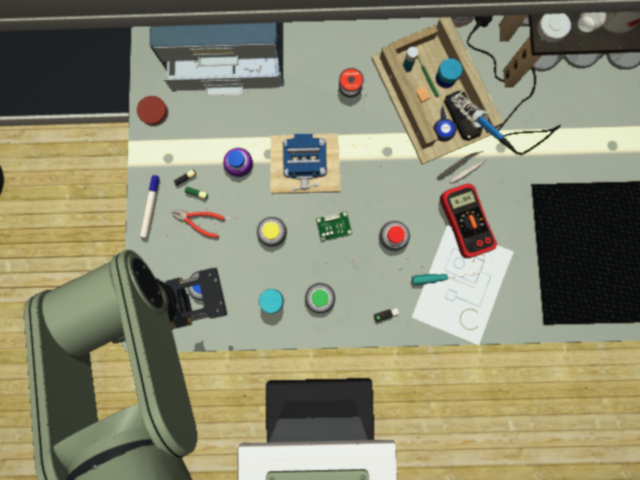

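The top view shows nothing displaced. Yellow (271,231), green (319,298) and blue, partly hidden under the gripper at (200,288), all read about 31 mm, and red (395,236) reads 40 mm. The arm is clear, so I'm handing in.

```bash
python3 -c "
from cell import order
print(order.hand_in())"
```

```text
the job is handed in; nothing more can be done
None
```

I pressed yellow, green and blue fully down in that order, at about 7.5 N each. They now read about 31 mm high, red is still up at 40 mm, nothing else has visibly moved, and the job is handed in; the hand-in gave no verdict.

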